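Lock up a line of brass dies in the stamping chase

ROBOT

A 6-joint arm with a two-finger parallel gripper is mounted at the origin on the work surface. World frame = base frame: x ahead of the robot, y to its left, z up, the work surface at z = 0. Lengths are in m, angles in rad, forces in N, time in s.
With the tool pointing down it reaches from about 0.225 to 0.875 m from the base axis. Payload 3.4 kg.
Tool frame: the origin (TCP) lies midway between the tips of the shut fingers; the grasp point (between the pads) lies 19 mm behind it; z points along the fingers, y is the line along which they close (so a half turn about z gives the same grasp; the last joint's range is limited). The gripper opens to 85 mm and grips with 20 to 120 N. Pads are 22 mm wide; open, the fingers measure 114 mm over their backs; the gripper's body (76 mm by 85 mm) begins 54 mm behind the grasp point. The pads swing forward as they close: fully open they stand 13 mm farther back than shut.
Start: joints at [1.08, 0.276, 1.505, -0, 1.361, -0.121], TCP at [0.208, 0.536, 0.231] pointing down, gripper open.
Joint ranges: [-2.89, 2.89], [-0.75, 2.08], [0.22, 2.7], [-1.18, 4.32], [0.11, 2.71], [-2.7, 2.7]. Speed limits (rad/s): [2.57, 2.57, 3.14, 3.14, 3.14, 3.14].

INTERFACE

Orientations are given as a unit quaternion [w, x, y, z].
In Python, from rig import * gives the robot as it stands.
- The arm moves only by the tool apply_moves, never from a script. Its argument "steps" is one flat list of numbers, 4 for each row, row after row: the shift along the world's x, y, z in cm, then the turn about the world's z in degrees. A call has 1 to 8 rows; each row is the pose to reach, as a shift and turn from the pose commanded when the call began; what a row does not reach only later rows make up. A row lasts 1/12 s, in which the tool goes at most 41.7 mm and 7.16 degrees, less where a joint would pass 70% of its speed; a pose out of reach is approached as far as the arm can. A call with a gripper value outside its range is refused whole. "jaw" is the closure in counts, from 0 (fully open) to 255 (shut), set as the call begins (left out, the last holds). The fingers move at their own pace and stop on an object; "newtons" is the grip in N (left out, the last holds). Time passes only in rows, so rows that repeat a pose let the fingers close. It gives the time, the measured TCP pose, the force, the opening and the grip force at its end, in the units of the state.
- get_state(): the state, without advancing time (a new reading comes with each control period).
- get_image(name): name is "scene" or "top"; returns the picture (480x640x3 uint8, red, green, blue); there is no depth.
- calibration(name): a dict with "fx", "fy", "cx", "cy" (pixels), "k1" (the pictures are not rectified: a ray, as slopes to the right and down, at radius r is drawn at 1 + k1 r^2 times it, then the intrinsics apply), "xyz" and "rotation" of the camera in the world. Camera axes: x right, y up, looking along -z (the intrinsics and any distortion apply to the point x, -y, -z); pixel columns grow to the right and rows downward; lengths in m; the calibration is good to about 2 mm. A picture is of the moment at which its call begins. calibration takes no time and is no camera call.
- sign_off(): hands the job in; it is judged then, once.
The state is a dict: "clock": time; "qpos": joint angles; "qd": joint speeds; "effort": joint torques, N m; "position": TCP position; "ee_rot": TCP orientation; "contact_force": force on the tool from outside, world axes, zero at the start; "moment": the same for the moment, N m; "width": finger opening in m; "gripper_force": force on a finger pad.
Only numpy, scipy, OpenCV 4.12 (cv2) and the standard library are available. Lean on these libraries where they do the work, as an engineer would, in place of code of your own. Each camera call takes 0.05 s, during which the arm holds its last target. There are 200 camera calls.

TASK

Complete the line of stamping dies in the chase: set the loose brass die from the cork mat upright into the empty place between its neighbours, flat on the bed, without knocking the neighbours out of place. Then screw the orange-levered clamp bolt in, lever standing, until it is snug, and finally fold its lever fully closed. Leave everything else on the bench where it is.

Things in the scene. Friction and masses are not known exactly. Their poses are not given: they have to be found in the camera images.
- chase: Stamping chase fixed across the bench (row left-right): steel bed 270 (x) x 96 (y) x 12. Origin on its underside below the middle of the empty place; x runs along the row from clamp to end stop, y across, z up. Row along x, on the bed: near_spacer, near_die, empty place, far_die, far_spacer, end stop (face at x +67.2, top at z +44). Low side rails: inner faces at y +-23.5, 8 wide, tops at z +19.
- gap (a point): Centre of the floor of the empty place, on the bed's top (chase x 0, y 0, z +12); axes as the chase's. The place is 30 long in x (-15 to +15) between near_die and far_die, which stand centred at x -28 and +28, y 0 (the spacers at -54 and +54), and takes the 26 side of the die.
- die: The loose brass die to be set in: block 26 (x) x 40 (y) x 36 (z), foot bevelled 2.5 all round over its lowest 5, 0.3 kg (varies 0.8 to 1.2 times), with a dark raised ring-and-dot rosette on its top face; upright on the cork mat. Origin at the centre of its underside, z up. Its 26 side goes along the row (chase x), its 40 side across it (chase y); either way round.
- clamp_bolt (a joint): Turn of the clamp bolt, rad. Starts between 0 and 1.6; grows as it is screwed in: clockwise seen from its head (right-handed about the -z axis of pivot). At 4.6 it is snug, against a firm stop. Resists with about 0.12 N m and stays where left. Per rad the bolt sinks 1.1 mm along its axis and drives the jaw 1.9 mm towards the row.
- clamp_lever (a joint): Angle of the orange lever on the bolt head, rad: 0 = standing open, in line with the bolt axis; 1.571 = folded fully closed, square to the bolt axis, against a stop. Starts between 0 and 0.15. Resists with about 0.16 N m and stays where it is left.
- pivot (a point): Centre of the lever's pivot pin in the bolt head; turns and sinks with the bolt. z = bolt axis outwards, 35 deg from vertical, leaning to chase -x (point the tool along -z to turn it); x = the side to which the lever folds; y = along the pin. When snug it is 16 above boss along the axis and x points to chase +y. A collar of 27 diameter lies 12 to 16 below; fork cheeks reach 8 above.
- lever_mid (a point): Point on the lever's centre line, 45 from the pivot. z = along the lever from pivot to free end, x = square to its broad faces, to the folding side, y = along the pin. The lever is a flat orange blade 10 thick (x) x 17 wide (y), from 13 to 75 from the pivot, end rounded; round hub of 16 diameter at the pivot.
- boss (a point): Centre of the end face of the clamp's round grey boss (34 diameter), at chase x -132, y 0, z +62; axes as the chase's. The boss leans 35 deg from vertical to the chase's -x side and carries the clamp bolt. It stands on the clamp body (chase x -165 to -92, y +-26, top at z +34).
- jaw: Sliding steel jaw, top at chase z +40, with a rubber face 40 wide, 22 high that presses the near end of the row towards the end stop (chase +x). Origin in the plane of the rubber face, level with the chase's underside; axes as the chase's. It is sprung and yields 1 mm per 12 N.
- near_spacer: Aluminium spacer 26 (x) x 40 (y) x 30 (z), 0.085 kg, loose in the row next to the jaw. Origin at the centre of its underside. Leave in its place: closing the clamp shifts it by up to 5, which is right.
- near_die: Brass die with a star, 26 x 40 x 36, 0.3 kg, loose in the row, on the clamp side of the empty place. Origin at the centre of its underside. As near_spacer.
- far_die: Brass die with leaves, 26 x 40 x 36, 0.3 kg, loose in the row, on the far side of the empty place. Origin at the centre of its underside. As near_spacer.
- far_spacer: Aluminium spacer 26 x 40 x 30, 0.085 kg, loose in the row, against the end stop. Origin at the centre of its underside. As near_spacer.
- mat: Cork mat 120 (x) x 240 (y) x 3, fixed, between robot and chase, to one side (left or right). Origin at the centre of its underside.
- tray: Wooden tray 120 (x) x 240 (y) x 28 high, fixed, on the other side, with foil reels and a tin. Origin at the centre of its underside.
- spare_spacer: Thin aluminium spacer 40 x 12 x 30, loose on the mat beside the die; not needed. Origin at the centre of its underside.
- foil_gold: Gold foil reel, 36 diameter, 44 high, loose in the tray. Origin under its centre.
- foil_red: Red foil reel, 36 diameter, 44 high, loose in the tray. Origin under its centre.
- wax_tin: Round tin, 68 diameter, 22 high, loose in the tray. Origin under its centre.
- mallet: Rawhide mallet, about 220 long, 40 high, lying on the bench to the right. Origin on its underside.
- brush: Brush lying on the bench to the left. Origin on its underside.
- mug: Mug, 80 diameter, 90 high, on the bench to the left. Origin under its centre.
Not all that is in view belongs to the job. Leave any turquoise look-alike of the far_spacer alone. What is shaped like the die but pink is not meant.

How it is judged:
On the way, in this order (a step that is already met when the one before it is completed fails the run):
1. the die stands flat on the bed in the empty place, square to the row (x of die in the frame of chase between -0.006 and 0.006 m and y of die in the frame of chase between -0.005 and 0.005 m and z of die in the frame of chase between 0.01 and 0.014 m and angle between the x axis of die and the x axis of chase, either way round below 0.08 rad and angle between die's own z axis and vertical below 0.08 rad), for 0.2 s.
2. the clamp bolt is snug while its lever still stands open (value of joint clamp_bolt above 4.4 rad and value of joint clamp_lever below 0.6 rad), for 0.2 s.
3. the lever is folded closed (value of joint clamp_lever above 1.45 rad), for 0.2 s.
At the end, for the whole second after the job is handed in: Die upright on the bed, within 6 mm of the place's middle along the row, 5 mm across, 2 mm in height, square within 0.08 rad, at rest; neighbours on the bed, upright, within 10 mm of their starts; bolt at 4.35 rad or more, lever at 1.45 or more, jaw pressing the row with over 3 N; the rest unmoved (all of step 1 and value of joint clamp_bolt above 4.35 rad and value of joint clamp_lever above 1.45 rad and contact force between jaw and near_spacer above 3 N and linear speed of die below 0.02 m/s and z of near_spacer in the frame of chase between 0.01 and 0.014 m and angle between each of near_spacer, near_die, far_die, far_spacer's own z axis and vertical below 0.1 rad and z of near_die in the frame of chase between 0.01 and 0.014 m and z of far_die in the frame of chase between 0.01 and 0.014 m and z of far_spacer in the frame of chase between 0.01 and 0.014 m); the robot touches nothing.
It fails at once if a neighbour in the row is knocked out of place (more than 10 mm) or tipped (more than 0.25 rad) (distance of any of near_spacer, near_die, far_die, far_spacer from where it was at the start of the episode above 0.01 m or angle between any of near_spacer, near_die, far_die, far_spacer's own z axis and vertical above 0.25 rad).
It fails at once if another thing on the bench is moved more than 20 mm (distance of any of spare_spacer, foil_gold, foil_red, wax_tin, mallet, brush, mug from where it was at the start of the episode above 0.02 m).
It also fails if it takes over 64 s, if anything falls off the work surface, if the arm or the gripper's body presses on something with over 40 N, if the wrist force passes 120 N, or if a joint passes its speed limit or range.

## Working session

There is one attempt and no reset: what is moved stays moved. The work goes in short steps, Python scripts to look and compute and a tool call to move; the robot and the scene stay as the last step left them, time stands still between calls to the robot, and variables do not carry over. Pictures are saved under pics/ and viewed, at most 10 in all, crops included, and the job is handed in when it is done.

Besides the shell and the picture viewer there is one more tool, called after ">>>" as name(argument=value, ...), one argument or row to a line, values as JSON. apply_moves: Moves the arm, as the interface text tells. Its arguments: {"type":"object","properties":{"steps":{"type":"array","items":{"type":"number"}},"jaw":{"type":"number"},"newtons":{"type":"number"}},"required":["steps"]}

```bash
ls; mkdir -p pics
python3 - <<'E'
from rig import *
import cv2
for n in ("scene","top"):
    cv2.imwrite(f"pics/{n}0.png",get_image(n)[:,:,::-1]); print(n,calibration(n))
print(get_state())
E
```

```text
pics
scene {'fx': 509.2468482044969, 'fy': 509.2468482044969, 'cx': 324.46636324493966, 'cy': 235.4693121221899, 'k1': 0.038738930682732285, 'xyz': array([1.10240907, 0.60322712, 0.85047765]), 'rotation': array([0.33260306, 0.15601374, 0.38077842, 0.84855331])}
top {'fx': 607.6618638825839, 'fy': 607.6618638825839, 'cx': 322.15657565518813, 'cy': 242.47330253738306, 'k1': 0.015863967688424695, 'xyz': array([0.367228  , 0.00669648, 1.34840741]), 'rotation': array([ 0.71151396,  0.0388064 , -0.05107322, -0.69973815])}
{'clock': 0.1, 'qpos': array([ 1.08000755e+00,  2.76539164e-01,  1.50601637e+00, -2.16275718e-05,
        1.36069472e+00, -1.20999142e-01]), 'qd': array([-0.00141076, -0.0002488 , -0.00292575, -0.00065375,  0.00150161,
        0.00215057]), 'effort': array([ 1.05431507e-03, -4.17699623e+01, -2.46403366e+01, -1.33224594e-04,
        5.77678147e-03,  1.72501706e-05]), 'position': array([0.20760305, 0.53570663, 0.23051806]), 'ee_rot': array([-2.39506721e-04,  1.83840856e-01,  9.82955672e-01, -7.93511049e-04]), 'contact_force': array([ 0.18393455, -0.82945024, -0.3165893 ]), 'moment': array([-0.02456179,  0.03955503, -0.04611468]), 'gripper_force': 0.0, 'width': 0.08563658841754547}
```

View pics/scene0.png

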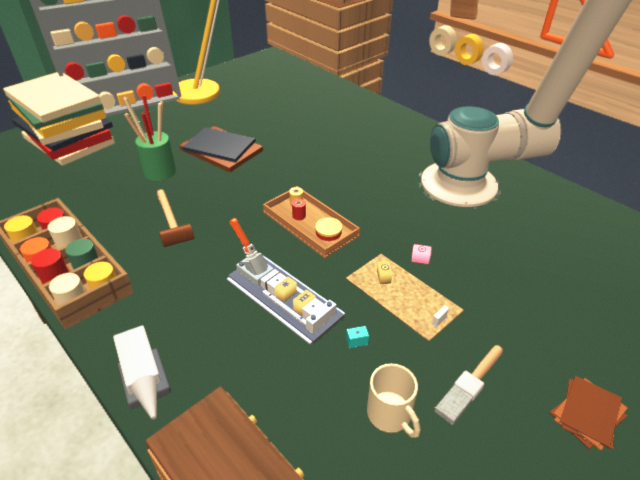

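View pics/top0.png

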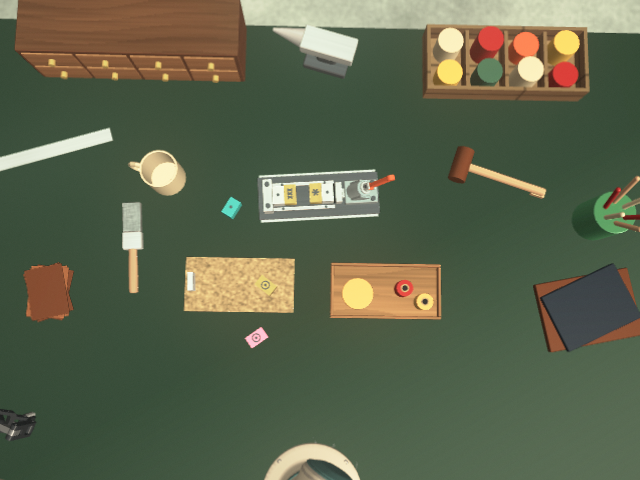

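Candidates: brass die with rosette on the mat, top (265,285) / scene (385,272). The pink look-alike is at top (256,338), the star die at (316,192), the leaves die at (290,194) and the turquoise block at (232,208). I choose the one on the mat and check it in a crop.

```bash
cat > h.py <<'E'
import numpy as np, cv2
from rig import *
from scipy.spatial.transform import Rotation as R
C={n:calibration(n) for n in("scene","top")}
def Rm(c): q=c["rotation"]; return R.from_quat([q[1],q[2],q[3],q[0]]).as_matrix()
def ray(n,u,v):
    c=C[n]; K=np.array([[c["fx"],0,c["cx"]],[0,c["fy"],c["cy"]],[0,0,1]])
    p=cv2.undistortPoints(np.array([[[u,v]]],float),K,np.array([c["k1"],0,0,0]))[0,0]
    d=Rm(c)@np.array([p[0],-p[1],-1]); return np.array(c["xyz"]),d/np.linalg.norm(d)
def onz(n,u,v,z): o,d=ray(n,u,v); return o+d*(z-o[2])/d[2]
def proj(n,P):
    c=C[n]; q=Rm(c).T@(np.asarray(P)-c["xyz"]); x,y=q[0]/-q[2],-q[1]/-q[2]; s=1+c["k1"]*(x*x+y*y)
    return np.array([c["cx"]+c["fx"]*x*s,c["cy"]+c["fy"]*y*s])
def tri(pt,ps):
    (o1,d1),(o2,d2)=ray("top",*pt),ray("scene",*ps)
    s=np.linalg.lstsq(np.c_[d1,-d2],o2-o1,rcond=None)[0]; a,b=o1+s[0]*d1,o2+s[1]*d2
    return (a+b)/2,np.linalg.norm(a-b)
E
python3 - <<'E'
from h import *
t=cv2.imread("pics/top0.png"); s=cv2.imread("pics/scene0.png")
z=lambda im,x,y,w,h,k:cv2.resize(im[y:y+h,x:x+w],None,fx=k,fy=k,interpolation=cv2.INTER_CUBIC)
a=z(t,250,165,160,60,5); b=np.hstack([z(t,235,265,66,50,6),z(s,225,215,67,50,6)]); b=b[:,:798]
b=np.hstack([b,np.zeros((b.shape[0],800-b.shape[1],3),np.uint8)])
cv2.imwrite("pics/c1.png",np.vstack([a,b]))
E
```

```text
(no output)
```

View pics/c1.png

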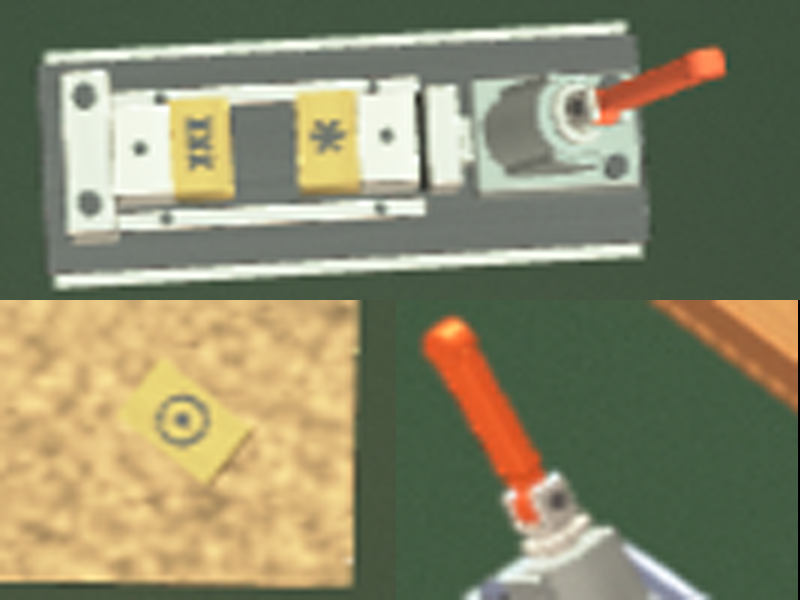

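The crop confirms the brass die with its dark ring-and-dot: centre at top px (265.5,285), not pink. The lever tip is at top (391,178) and scene (233.5,221).

Run:
```python
from h import *
np.set_printoptions(precision=4,suppress=True)
T=lambda X,Y:(250+X/5-.4,165+Y/5-.4); D=lambda X,Y:(235+X/6-.4,265+(Y-300)/6-.4); S=lambda X,Y:(225+(X-396)/6-.4,215+(Y-300)/6-.4)
t=cv2.imread("pics/top0.png"); hsv=cv2.cvtColor(t,cv2.COLOR_BGR2HSV)
# die
c=np.array([onz("top",*D(*p),.039)[:2] for p in((164,357),(254,428),(208,486),(118,415))])
e=(c[1]-c[0]+c[2]-c[3])/2; f=(c[3]-c[0]+c[2]-c[1])/2
print("die",c.mean(0),"ring",onz("top",*D(183,420),.039)[:2],"long",np.linalg.norm(e),np.degrees(np.arctan2(e[1],e[0])),"short",np.linalg.norm(f),np.degrees(np.arctan2(f[1],f[0])))
# row dies by mask
m=cv2.inRange(hsv,(18,70,120),(32,255,255)); m[:,:270]=0;m[:,345:]=0;m[:175]=0;m[210:]=0
m=cv2.morphologyEx(m,cv2.MORPH_CLOSE,np.ones((5,3),np.uint8))
cs=sorted(cv2.findContours(m,0,2)[0],key=cv2.contourArea)[-2:]
for k in cs: r=cv2.minAreaRect(k); print("rowdie",r,onz("top",*r[0],.048)[:2])
for nm,q in(("far",((170,100),(230,97),(234,195),(172,200))),("near",((297,93),(357,90),(360,188),(299,193)))):
    w=np.array([onz("top",*T(*p),.048)[:2] for p in q]); print(nm,w.mean(0))
for p,q in(((160,98),(372,86)),((166,219),(380,209))):
    a,b=onz("top",*T(*p),.019),onz("top",*T(*q),.019); print("rail",a[:2],b[:2],"chase x yaw",np.degrees(np.arctan2(*(a-b)[[1,0]])))
for p,q in(((45,62),(626,27)),((55,285),(642,252))):
    a,b=onz("top",*T(*p),.012),onz("top",*T(*q),.012); print("bed",a[:2],b[:2],np.degrees(np.arctan2(*(a-b)[[1,0]])))
print("tip",tri(T(710,65),S(447,335)),"tip2",tri(T(607,112),S(525,485)))
```

```text
die [0.4409 0.1054] ring [0.4414 0.1065] long 0.04122741455819444 -127.11263878090448 short 0.02634227529482242 142.93841434979274
rowdie ((289.7655334472656, 194.48231506347656), (20.886966705322266, 12.239496231079102), 86.18592071533203) [0.6378 0.0575]
rowdie ((315.0, 193.0), (20.0, 12.0), 90.0) [0.6422 0.0027]
far [0.6385 0.0573]
near [0.6427 0.0021]
rail [0.6668 0.0774] [ 0.6742 -0.0171] chase x yaw 94.44304912153902
rail [0.6121 0.0734] [ 0.6184 -0.0215] chase x yaw 93.806956144409
bed [0.6838 0.1297] [ 0.7052 -0.1313] 94.6727865094913
bed [0.5827 0.1223] [ 0.6024 -0.139 ] 94.32613272312055
tip (array([ 0.6577, -0.1523,  0.1377]), np.float64(0.0012163641806837331)) tip2 (array([ 0.6516, -0.1175,  0.0829]), np.float64(0.003946103778284306))
```

>>> apply_moves(
  steps=[2.1, -3.5, 0, -2, 4.2, -7, -1, -4, 6.3, -10.5, -2, -6, 8.4, -14, -3, -8, 10.5, -17.5, -4, -10, 12.6, -21, -5, -12, 14.7, -24.5, -6, -14, 16.8, -28, -7, -16],
  jaw=0,
  newtons=40,
)

```text
clock: 0.77
position: [0.3749, 0.2564, 0.1614]
ee_rot: [-0.0, 0.319, 0.948, 0.0]
contact_force: [1.5, -0.1, 0.0]
width: 0.0852
gripper_force: 0.0
```

>>> apply_moves(
  steps=[1.6, -3.7, -1, 0, 3.2, -7.5, -2, 0, 4.8, -11.2, -3, 0, 6.5, -15, -4, 0, 6.5, -15, -4, 0, 6.5, -15, -4, 0],
)

```text
clock: 1.27
position: [0.4398, 0.1062, 0.1211]
ee_rot: [-0.001, 0.321, 0.947, -0.0]
contact_force: [-0.5, -0.4, 0.7]
width: 0.0855
gripper_force: 0.0
```

>>> apply_moves(
  steps=[0.1, 0, -3.5, 0, 0.1, 0, -7, 0, 0.1, 0, -9.5, 0, 0.1, 0, -11.3, 0, 0.1, 0, -11.3, 0],
)

```text
clock: 1.68
position: [0.437, 0.1094, 0.0062]
ee_rot: [-0.004, 0.318, 0.948, -0.001]
contact_force: [-0.3, -1.0, -0.1]
width: 0.0856
gripper_force: 0.0
```

>>> apply_moves(
  steps=[0, 0, 0, 0, 0, 0, 0, 0, 0, 0, 0, 0, 0, 0, 0, 0, 0, 0, 0, 0, 0, 0, 0, 0, 0, 0, 0, 0],
  jaw=255,
  newtons=40,
)

```text
clock: 2.27
position: [0.4417, 0.1086, 0.0104]
ee_rot: [0.001, 0.319, 0.948, 0.001]
contact_force: [-0.7, 1.7, 6.8]
width: 0.0393
gripper_force: 40.8
```

>>> apply_moves(
  steps=[0, 0, 1, 0, 0, 0, 3, 0, 0, 0, 6, 0, 0, 0, 10, 0, 0, 0, 12, 0, 0, 0, 12, 0, 0, 0, 12, 0],
)

```text
clock: 2.85
position: [0.4411, 0.1083, 0.1301]
ee_rot: [0.002, 0.319, 0.948, 0.001]
contact_force: [-0.0, -0.2, -2.6]
width: 0.0392
gripper_force: 41.3
```

>>> apply_moves(
  steps=[2.5, -1, 0, -6, 5, -2, 0, -12, 7.5, -3, 0, -18, 10, -4, 0, -24, 12.5, -5, 0, -30, 15, -6, 0, -36, 17.5, -7, 0, -42, 19.9, -7.7, 0, -48.5],
)

```text
clock: 3.52
position: [0.6391, 0.0302, 0.1258]
ee_rot: [-0.002, 0.682, 0.731, -0.002]
contact_force: [-0.2, 1.0, -2.6]
width: 0.0397
gripper_force: 41.2
```

>>> apply_moves(
  steps=[0, 0, -1, 0, 0, 0, -2.5, 0, 0, 0, -3, 0, 0, 0, -3, 0, 0, 0, -3, 0],
)

```text
clock: 3.93
position: [0.6382, 0.0315, 0.0974]
ee_rot: [-0.001, 0.68, 0.733, -0.001]
contact_force: [0.1, 0.1, -1.9]
width: 0.0393
gripper_force: 41.3
```

Run:
```python
from h import *
t=get_image("top")[:,:,::-1]; s=get_image("scene")[:,:,::-1]; cv2.imwrite("pics/t2.png",t); cv2.imwrite("pics/s2.png",s)
st=get_state(); print(st["position"],st["ee_rot"],st["contact_force"],st["clock"])
P=proj("scene",[.641,.03,.07]);Q=proj("top",[.641,.03,.07]);print(P,Q)
def z(im,c,w,h,k):
    x,y=int(c[0]-w/2),int(c[1]-h/2); print(x,y); return cv2.resize(im[y:y+h,x:x+w],None,fx=k,fy=k,interpolation=cv2.INTER_CUBIC)
cv2.imwrite("pics/c2.png",np.hstack([z(t,Q,65,80,6),z(s,P,65,80,6)]))
```

```text
[0.63947197 0.0314446  0.09914783] [1.21959339e-04 6.79865881e-01 7.33336452e-01 1.32319482e-04] [-0.07023396  0.76870726 -1.75889418] 4.0333
[293.99266306 283.04718983] [302.30731213 191.15602477]
269 151
261 243
```

View pics/c2.png

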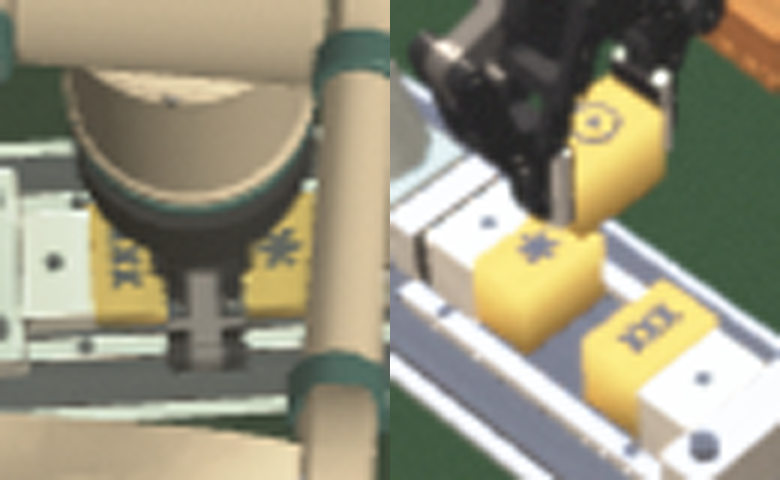

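The crop shows the die gripped level, with its ring at scene (294.9,262.9). The star is at (285.3,283.4) and the leaves at (304,296), with the empty place between them.

Run:
```python
from h import *
np.set_printoptions(precision=4,suppress=True)
S=lambda X,Y:(261+(X-390)/6-.4,243+Y/6-.4)
d=onz("scene",*S(596,122),.129); a=onz("scene",*S(538,245),.048); b=onz("scene",*S(650,320),.048)
print("die",d,"near",a,"far",b,"gap",(a+b)/2)
for i in range(6): get_image("top"); s=get_state(); print(s["position"],np.degrees(2*np.arctan2(s["ee_rot"][2],s["ee_rot"][1])-np.pi/2))
```

```text
die [0.6385 0.0325 0.129 ] near [0.6425 0.002  0.048 ] far [0.6366 0.056  0.048 ] gap [0.6396 0.029  0.048 ]
[0.6398 0.0314 0.0996] 4.335649471333657
[0.6399 0.0314 0.0997] 4.330760611463661
[0.6399 0.0314 0.0998] 4.329901274501716
[0.6399 0.0314 0.0998] 4.329236160126938
[0.6398 0.0313 0.0996] 4.3226138518871196
[0.6398 0.0313 0.0995] 4.320923169398884
```

>>> apply_moves(
  steps=[0, -0.15, -2, 0, 0, -0.15, -3.5, 0, 0, -0.15, -3.9, 0, 0, -0.15, -3.9, 0, 0, -0.15, -3.9, 0, 0, -0.15, -3.9, 0],
)

```text
clock: 4.83
position: [0.6405, 0.0297, 0.061]
ee_rot: [0.001, 0.68, 0.733, 0.001]
contact_force: [-0.1, -0.8, -2.3]
width: 0.0396
gripper_force: 41.3
```

Run:
```python
from h import *
for i in range(3): s=get_image("scene")[:,:,::-1]; st=get_state(); print(st["position"],st["contact_force"])
cv2.imwrite("pics/s3.png",s)
cv2.imwrite("pics/c3.png",cv2.resize(s[250:325,255:335],None,fx=8,fy=8,interpolation=cv2.INTER_CUBIC))
```

```text
[0.64053978 0.02971006 0.06109248] [ 0.64243337 -0.05549264 -2.46985903]
[0.64043507 0.02971907 0.06102295] [-0.34189921 -1.01121775 -2.3995722 ]
[0.64029261 0.02973811 0.06093744] [ 0.33155886 -0.30131627 -1.92828105]
```

View pics/c3.png

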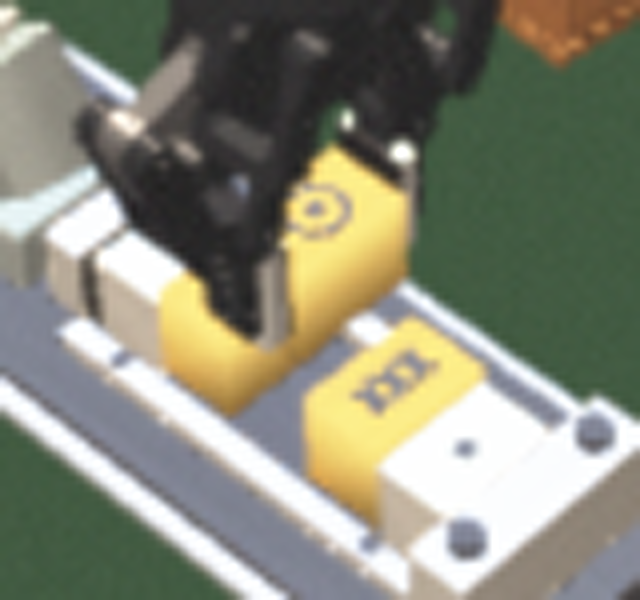

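The die now hangs just above the row, with its ring at scene (294.3,275.6) and the leaves mark at (303.9,297.1).

Run:
```python
from h import *
np.set_printoptions(precision=4,suppress=True)
s=cv2.imread("pics/s3.png")
F=lambda X,Y:(255+X/8-.44,250+Y/8-.44)
b=onz("scene",*F(395,380),.048); b2=np.mean([onz("scene",*F(*p),.048) for p in((413,318),(487,372),(378,470),(304,405))],0); ex=np.array([-.0767,.997,0])
print("die",onz("scene",*F(318,208),.0896),"leaves",b,b2,"gap",b-.028*ex,b2-.028*ex)
```

```text
die [0.6383 0.0287 0.0896] leaves [0.6387 0.0584 0.048 ] [0.6409 0.0612 0.048 ] gap [0.6409 0.0304 0.048 ] [0.6431 0.0333 0.048 ]
```

>>> apply_moves(
  steps=[0.1, 0.05, -0.4, 0, 0.1, 0.05, -0.8, 0, 0.1, 0.05, -1.2, 0, 0.1, 0.05, -1.5, 0, 0.1, 0.05, -1.5, 0],
)

```text
clock: 5.4
position: [0.6398, 0.0303, 0.0437]
ee_rot: [-0.001, 0.68, 0.733, -0.001]
contact_force: [-0.6, -0.2, -2.1]
width: 0.0392
gripper_force: 41.3
```

>>> apply_moves(
  steps=[0, 0, -0.5, 0, 0, 0, -1, 0, 0, 0, -1.5, 0, 0, 0, -2, 0, 0, 0, -2.3, 0, 0, 0, -2.3, 0, 0, 0, -2.3, 0],
)

```text
clock: 5.98
position: [0.6404, 0.0303, 0.0216]
ee_rot: [-0.0, 0.68, 0.733, -0.0]
contact_force: [-0.3, -0.0, -3.1]
width: 0.0393
gripper_force: 41.3
```

>>> apply_moves(
  steps=[0, 0, -0.1, 0, 0, 0, -0.2, 0, 0, 0, -0.25, 0, 0, 0, -0.25, 0, 0, 0, -0.25, 0],
)

```text
clock: 6.4
position: [0.6406, 0.0302, 0.0195]
ee_rot: [0.0, 0.68, 0.733, 0.0]
contact_force: [0.4, 0.3, -2.3]
width: 0.0396
gripper_force: 41.5
```

>>> apply_moves(
  steps=[0, 0, -0.1, 0, 0, 0, -0.2, 0, 0, 0, -0.3, 0, 0, 0, -0.3, 0],
)

```text
clock: 6.73
position: [0.6407, 0.0303, 0.0194]
ee_rot: [0.001, 0.68, 0.733, 0.0]
contact_force: [-4.1, -0.2, 13.2]
width: 0.0394
gripper_force: 43.3
```

>>> apply_moves(
  steps=[0, 0, 0.2, 0, 0, 0, 0.2, 0, 0, 0, 0.2, 0, 0, 0, 0.2, 0, 0, 0, 0.2, 0],
  jaw=0,
)

```text
clock: 7.15
position: [0.6406, 0.0302, 0.0181]
ee_rot: [-0.0, 0.68, 0.733, -0.0]
contact_force: [1.0, 0.3, -0.3]
width: 0.0855
gripper_force: 0.0
```

>>> apply_moves(
  steps=[0, 0, 2, 0, 0, 0, 6, 0, 0, 0, 10, 0, 0, 0, 14, 0, -3, 4, 18, 0, -6, 8, 18, 0, -9, 12, 18, 0, -12, 15, 18, 0],
)

```text
clock: 7.82
position: [0.5442, 0.1546, 0.1984]
ee_rot: [0.001, 0.68, 0.733, 0.001]
contact_force: [0.9, 0.6, -0.4]
width: 0.0854
gripper_force: 0.0
```

Run:
```python
from h import *
t=get_image("top")[:,:,::-1];s=get_image("scene")[:,:,::-1]
cv2.imwrite("pics/t4.png",t);cv2.imwrite("pics/s4.png",s); print(get_state()["position"])
z=lambda im,x,y,w,h,k:cv2.resize(im[y:y+h,x:x+w],None,fx=k,fy=k,interpolation=cv2.INTER_CUBIC)
b=np.hstack([z(s,222,210,57,50,7),z(s,260,255,57,50,7)])
a=z(t,255,165,156,55,5.115); b=b[:, :a.shape[1]]; a=a[:,:b.shape[1]]
print(a.shape,b.shape); cv2.imwrite("pics/c4.png",np.vstack([a,b]))
```

```text
[0.53955732 0.15757568 0.19778731]
(281, 798, 3) (350, 798, 3)
```

View pics/c4.png

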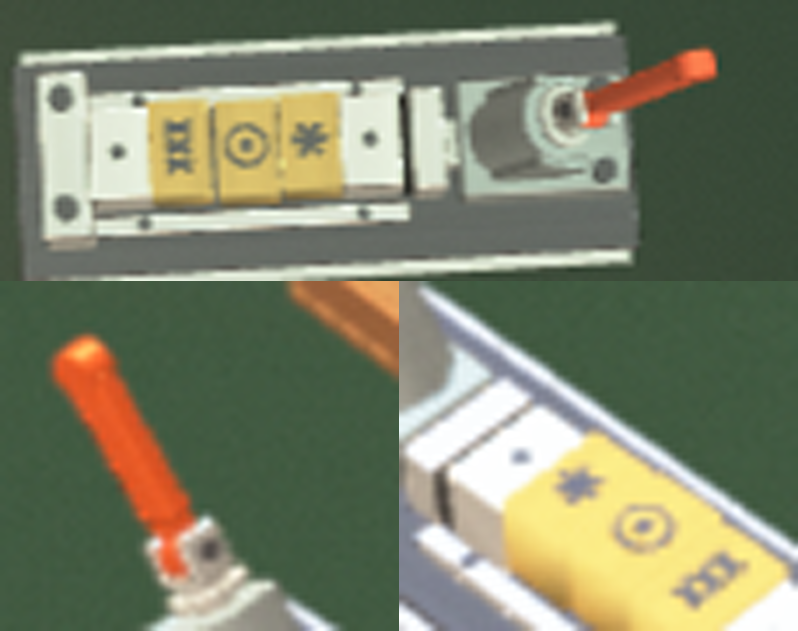

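The crop shows the die seated between leaves and star, with the neighbours in line. The pin head of the clamp fork is at top (365.6,185.7) and scene (251.6,247.7).

```bash
cat >> h.py <<'E'
O=np.array([.6405,.0302,0]); yw=np.radians(94.4)
ex=np.array([np.cos(yw),np.sin(yw),0]); ey=np.array([-ex[1],ex[0],0]); ez=np.array([0,0,1.])
A=np.cos(np.radians(35))*ez-np.sin(np.radians(35))*ex; BOSS=O-.132*ex+.062*ez
def xf(q): return R.from_rotvec(A*(4.6-q)).apply(ey)
def piv(q): return BOSS+(.016+.0011*(4.6-q))*A
def pt(q,th,r): return piv(q)+r*(np.cos(th)*A+np.sin(th)*xf(q))
E
python3 - <<'E'
from h import *
np.set_printoptions(precision=4,suppress=True)
h,e=tri((365.6,185.7),(251.6,247.7)); p=piv(1.2)
print("pin head",h,e,"pivot",p,"rel",h-p)
for q in(0,.4,.8,1.2,1.6): y=np.cross(A,xf(q)); print(q,"x",xf(q),"y",y, "dot",(h-p)@xf(q),(h-p)@y, "px top +-", proj("top",piv(q)+.009*y),proj("top",piv(q)-.009*y),"scene",proj("scene",piv(q)+.009*y),proj("scene",piv(q)-.009*y))
for im,n in((cv2.imread("pics/t4.png"),"top"),(cv2.imread("pics/s4.png"),"scene")):
    m=cv2.inRange(cv2.cvtColor(im,cv2.COLOR_BGR2HSV),(3,170,120),(13,255,255)); 
    l,k,st,c=cv2.connectedComponentsWithStats(m); P=proj(n,pt(1.2,.05,.045))
    i=min(range(1,l),key=lambda j:np.hypot(*(c[j]-P))+ (1e3 if st[j,4]<40 else 0)); print(n,c[i],st[i],P,cv2.minAreaRect(np.argwhere(k==i)[:,::-1].astype(np.float32)))
    print([ (th,proj(n,pt(1.2,th,.075)),proj(n,pt(1.2,th,.045))) for th in(0,.15)])
E
```

```text
pin head [ 0.6509 -0.1033  0.0862] 0.0028025802830572476 pivot [ 0.6515 -0.1127  0.0782] rel [-0.0006  0.0094  0.008 ]
0 x [0.0494 0.8202 0.57  ] y [-0.9978  0.0154  0.0643] dot 0.012225707850295638 0.0012607959238437668 px top +- [369.5326 190.7408] [369.6591 182.6084] scene [251.4953 245.7112] [244.9247 249.7369]
0.4 x [0.434  0.7495 0.4999] y [-0.8998  0.3335  0.2812] dot 0.010769645566329429 0.005922184831462314 px top +- [368.1448 190.1575] [370.7719 183.2868] scene [251.9729 246.0608] [244.6446 249.7191]
0.8 x [0.7502 0.5604 0.3509] y [-0.6598  0.5991  0.4537] dot 0.007613293050468665 0.009648590971227198 px top +- [366.963  189.0274] [371.6754 184.5019] scene [251.8741 246.7015] [244.9439 249.4131]
1.2 x [0.9479 0.2829 0.1466] y [-0.3155  0.77    0.5545] dot 0.003254968963070414 0.011851696749909265 px top +- [366.1551 187.5363] [372.2082 186.069 ] scene [251.2239 247.5613] [245.7847 248.8963]
1.6 x [ 0.9959 -0.0393 -0.0809] y [0.0785 0.8194 0.5678] dot -0.0016172431533203096 0.012183680206957178 px top +- [365.829 185.929] [372.2667 187.7498] scene [250.1364 248.5315] [247.0458 248.2779]
top [381.9091 181.035 ] [370 175  25  15 143] [382.9675 181.1937] ((381.4827880859375, 181.29310607910156), (5.90878963470459, 27.18043327331543), 66.80140686035156)
[(0, array([393.1089, 179.0442]), array([383.2696, 182.2353])), (0.15, array([391.3877, 173.815 ]), array([382.2579, 179.1567]))]
scene [239.4658 232.8767] [230 218  19  34 219] [238.6148 230.9538] ((240.53384399414062, 234.19198608398438), (35.580238342285156, 8.062189102172852), 60.01836013793945)
[(0, array([232.9593, 218.4327]), array([239.2404, 230.4772])), (0.15, array([229.8734, 220.9767]), array([237.4348, 232.0413]))]
```

Run:
```python
from h import *
np.set_printoptions(precision=4,suppress=True)
s=get_state(); print(s["position"],s["qpos"],s["width"])
print("standing r57",pt(1.4,.06,.057),"tip",pt(1.4,.06,.075),"fold .45",pt(1.4,.45,.06),pt(1.4,.45,.075))
for q in np.arange(1.4,5.1,.2):
    y=np.cross(A,xf(q)); P=pt(q,.45,.062); print("%.1f"%q,P*100,"yaw %.0f"%np.degrees(np.arctan2(y[1],y[0])), "tipz %.3f"%pt(q,.45,.075)[2])
```

```text
[0.5396 0.1576 0.1978] [0.1584 0.2785 1.5867 0.0031 1.2789 0.0774] 0.08528436872024982
standing r57 [ 0.6574 -0.1447  0.1247] tip [ 0.6592 -0.1548  0.1395] fold .45 [ 0.6797 -0.1402  0.1231] [ 0.6868 -0.1471  0.1344]
1.4 [ 68.0686 -14.115   12.4624] yaw 98 tipz 0.134
1.6 [ 68.0791 -14.5435  12.1358] yaw 85 tipz 0.130
1.8 [ 67.9826 -14.9679  11.8179] yaw 71 tipz 0.127
2.0 [ 67.7828 -15.3705  11.5207] yaw 58 tipz 0.123
2.2 [ 67.4876 -15.735   11.2552] yaw 46 tipz 0.120
2.4 [ 67.1088 -16.0462  11.0314] yaw 35 tipz 0.117
2.6 [ 66.6615 -16.2913  10.8575] yaw 25 tipz 0.115
2.8 [ 66.1634 -16.46    10.7396] yaw 15 tipz 0.114
3.0 [ 65.6344 -16.5451  10.6818] yaw 6 tipz 0.113
3.2 [ 65.0955 -16.5426  10.6856] yaw -4 tipz 0.113
3.4 [ 64.5682 -16.4522  10.7502] yaw -13 tipz 0.114
3.6 [ 64.0734 -16.2769  10.8723] yaw -23 tipz 0.116
3.8 [ 63.6309 -16.0233  11.0463] yaw -34 tipz 0.118
4.0 [ 63.2582 -15.701   11.2645] yaw -46 tipz 0.120
4.2 [ 62.9701 -15.3223  11.5175] yaw -58 tipz 0.124
4.4 [ 62.7782 -14.9018  11.7945] yaw -72 tipz 0.127
4.6 [ 62.6899 -14.4557  12.0838] yaw -86 tipz 0.130
4.8 [ 62.7089 -14.0014  12.3731] yaw -99 tipz 0.134
5.0 [ 62.8342 -13.5565  12.6501] yaw -113 tipz 0.137
```

>>> apply_moves(
  steps=[2, -4, 1, 0, 4, -8, 2, 0, 6, -12, 2, 0, 8, -16, 2, 0, 10, -20, 2, 0, 11, -24, 2, 0, 11, -27, 2, 0, 11, -27, 2, 0],
  jaw=165,
)

```text
clock: 8.58
position: [0.6554, -0.1252, 0.2159]
ee_rot: [0.002, 0.682, 0.731, -0.002]
contact_force: [-0.3, 0.3, 0.4]
width: 0.0304
gripper_force: 0.0
```

>>> apply_moves(
  steps=[0.1, -1, 0, 0, 0.2, -2, 0, 0, 0.2, -2, 0, 0, 0.2, -2, 0, 0],
)

```text
clock: 8.92
position: [0.656, -0.1361, 0.2172]
ee_rot: [-0.0, 0.68, 0.733, 0.0]
contact_force: [0.0, 0.1, -0.3]
width: 0.0302
gripper_force: 0.0
```

>>> apply_moves(
  steps=[0.1, -0.9, -2, 0, 0.1, -0.9, -4.5, 0, 0.1, -0.9, -6.5, 0, 0.1, -0.9, -8, 0, 0.1, -0.9, -8, 0, 0.1, -0.9, -8, 0],
)

```text
clock: 9.42
position: [0.6567, -0.144, 0.1369]
ee_rot: [-0.001, 0.679, 0.734, -0.0]
contact_force: [0.5, 0.4, 1.0]
width: 0.0305
gripper_force: 0.0
```

>>> apply_moves(
  steps=[0, 0, -0.7, 0, 0, 0, -1.4, 0, 0, 0, -2.1, 0, 0, 0, -2.1, 0, 0, 0, -2.1, 0],
)

```text
clock: 9.83
position: [0.6568, -0.1455, 0.1159]
ee_rot: [-0.0, 0.68, 0.733, -0.0]
contact_force: [-0.1, -0.4, -0.1]
width: 0.0303
gripper_force: 0.0
```

>>> apply_moves(
  steps=[0.5, 0, 0, 0, 1, 0, 0, 0, 1.5, 0, 0, 0, 2, 0, 0, 0, 2.4, 0.05, 0, 0, 2.8, 0.1, 0, 0, 3.1, 0.1, 0, 0, 3.1, 0.1, 0, 0],
)

```text
clock: 10.5
position: [0.6888, -0.1446, 0.1158]
ee_rot: [0.0, 0.68, 0.733, -0.0]
contact_force: [-2.7, 0.7, 0.0]
width: 0.0298
gripper_force: 0.9
```

Run:
```python
from h import *
s=get_image("scene")[:,:,::-1];t=get_image("top")[:,:,::-1]; cv2.imwrite("pics/s5.png",s);cv2.imwrite("pics/t5.png",t); print(get_state()["position"],get_state()["contact_force"])
z=lambda im,x,y,w,h,k:cv2.resize(im[y:y+h,x:x+w],None,fx=k,fy=k,interpolation=cv2.INTER_CUBIC)
cv2.imwrite("pics/c5.png",z(s,205,190,75,75,8))
```

```text
[ 0.68882465 -0.14479842  0.11618839] [-1.60809538 -0.23995351 -0.33943844]
```

View pics/c5.png

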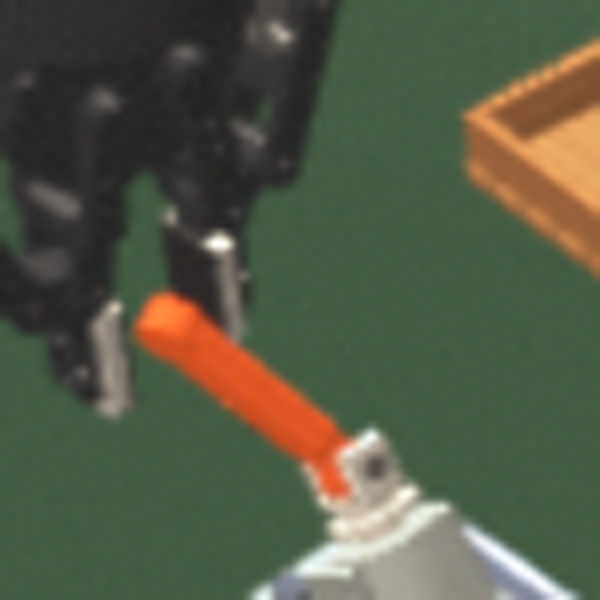

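The lever is folded outward about 0.45 rad, with its tip at scene (225,229).

>>> apply_moves(
  steps=[-0.3, 0, 1.5, 0, -0.3, 0, 4, 0, -0.3, 0, 6, 6, -0.3, 0, 6, 13, -0.3, 0, 6, 20, -0.3, 0, 6, 27, -0.3, 0, 6, 34, -0.3, 0, 6, 41],
  jaw=141,
)

```text
clock: 11.27
position: [0.6868, -0.145, 0.1771]
ee_rot: [0.002, 0.377, 0.926, 0.0]
contact_force: [0.5, -0.5, -0.4]
width: 0.0381
gripper_force: 0.0
```

>>> apply_moves(
  steps=[0, 0, 0, 7, 0, 0, 0, 14, 0, 0, 0, 21, 0, 0, 0, 28, 0, 0, 0, 35, 0, 0, 0, 42, 0, 0, 0, 47, 0, 0, 0, 47],
)

```text
clock: 11.93
position: [0.6866, -0.145, 0.177]
ee_rot: [0.002, -0.021, 1.0, -0.0]
contact_force: [0.3, -0.2, -0.4]
width: 0.038
gripper_force: 0.0
```

>>> apply_moves(
  steps=[0, 0, 0, 0, 0, 0, 0, 0],
)

```text
clock: 12.1
position: [0.6858, -0.1448, 0.1766]
ee_rot: [0.001, -0.019, 1.0, -0.0]
contact_force: [0.3, 0.4, 0.4]
width: 0.0386
gripper_force: 0.0
```

Run:
```python
from h import *
s=get_state(); print(s["position"],s["qpos"],s["width"],np.degrees(2*np.arctan2(s["ee_rot"][2],s["ee_rot"][1])-np.pi/2))
F=(205+165/8-.44,190+315/8-.44); print(F,[(q,th,proj("scene",pt(q,th,.073))) for q in(1.2,1.4,1.6) for th in(.4,.5)])
print(onz("scene",*F,.133))
```

```text
[ 0.68580655 -0.14478401  0.17661658] [-3.07340795e-01  4.94289868e-01  1.29442540e+00  2.08194244e-04
  1.35107993e+00 -1.91652165e+00] 0.03855301363656744 92.19668204057287
(225.185, 228.935) [(1.2, 0.4, array([226.259453  , 227.26538286])), (1.2, 0.5, array([224.97656285, 229.91749888])), (1.4, 0.4, array([224.78413262, 227.73789937])), (1.4, 0.5, array([223.14948704, 230.46842115])), (1.6, 0.4, array([223.71777308, 227.96139591])), (1.6, 0.5, array([221.8315063 , 230.70931003]))]
[ 0.68368447 -0.1447029   0.133     ]
```

>>> apply_moves(
  steps=[-0.4, 0.3, -1, 0, -0.4, 0.3, -2, 0, -0.4, 0.3, -3, 0, -0.4, 0.3, -4, 0, -0.4, 0.3, -4, 0],
)

```text
clock: 12.52
position: [0.6797, -0.1412, 0.133]
ee_rot: [-0.002, -0.02, 1.0, 0.001]
contact_force: [-0.6, 0.1, -0.3]
width: 0.0383
gripper_force: 0.0
```

>>> apply_moves(
  steps=[0, 0, -0.7, 0, 0, 0, -1.4, 0, 0, 0, -2.1, 0, 0, 0, -2.1, 0, 0, 0, -2.1, 0],
)

```text
clock: 12.93
position: [0.6809, -0.1414, 0.1147]
ee_rot: [-0.0, -0.02, 1.0, 0.0]
contact_force: [-0.6, 0.5, -0.1]
width: 0.0379
gripper_force: 0.1
```

>>> apply_moves(
  steps=[0, -0.4, -0.3, 0, -0.1, -0.85, -0.6, -4, -0.2, -1.05, -0.75, -9, -0.3, -1.25, -0.9, -14, -0.45, -1.4, -1.05, -20, -0.6, -1.6, -1.15, -27, -0.8, -1.75, -1.3, -33, -1.0, -1.9, -1.4, -39],
)

```text
clock: 13.6
position: [0.6716, -0.1589, 0.1021]
ee_rot: [0.0, 0.317, 0.948, 0.002]
contact_force: [1.3, 6.8, 2.1]
width: 0.0381
gripper_force: 2.4
```

>>> apply_moves(
  steps=[-0.2, -0.12, -0.1, -6, -0.45, -0.25, -0.15, -12, -0.7, -0.35, -0.2, -18, -0.95, -0.42, -0.28, -23, -1.2, -0.47, -0.3, -28, -1.47, -0.5, -0.33, -33, -1.73, -0.51, -0.33, -38, -2.0, -0.5, -0.33, -43],
)

```text
clock: 14.27
position: [0.6534, -0.1645, 0.0981]
ee_rot: [0.001, 0.642, 0.766, 0.002]
contact_force: [4.3, 4.0, -3.0]
width: 0.0384
gripper_force: 2.7
```

>>> apply_moves(
  steps=[-0.27, 0.04, 0.03, -5, -0.53, 0.09, 0.06, -9, -0.78, 0.17, 0.12, -14, -1.03, 0.26, 0.18, -18, -1.25, 0.39, 0.27, -23, -1.47, 0.52, 0.36, -28, -1.66, 0.68, 0.46, -33, -1.84, 0.84, 0.57, -38],
)

```text
clock: 14.93
position: [0.6358, -0.1587, 0.104]
ee_rot: [0.003, 0.857, 0.515, 0.002]
contact_force: [6.7, -2.1, -3.7]
width: 0.038
gripper_force: 3.0
```

>>> apply_moves(
  steps=[-0.15, 0.18, 0.12, -6, -0.29, 0.38, 0.26, -12, -0.4, 0.58, 0.4, -18, -0.48, 0.8, 0.53, -24, -0.53, 1.02, 0.67, -30, -0.57, 1.24, 0.82, -37, -0.57, 1.47, 0.96, -44, -0.55, 1.7, 1.11, -50],
)

```text
clock: 15.6
position: [0.6292, -0.1428, 0.1152]
ee_rot: [0.003, 0.995, 0.105, 0.002]
contact_force: [3.0, -4.9, -3.2]
width: 0.0379
gripper_force: 2.5
```

Run:
```python
from h import *
np.set_printoptions(precision=3,suppress=True)
s=get_image("scene")[:,:,::-1]; cv2.imwrite("pics/s6.png",s); g=get_state(); print(g["position"],g["contact_force"],g["moment"])
cv2.imwrite("pics/c6.png",cv2.resize(s[190:265,205:280],None,fx=8,fy=8,interpolation=cv2.INTER_CUBIC))
for q in(4,4.2,4.4,4.6): print(q,[proj("scene",pt(q,th,.073)) for th in(.3,.4,.5,.6)])
```

```text
[ 0.629 -0.142  0.116] [ 0.884 -4.937 -1.983] [-0.659 -0.249 -0.031]
4 [array([238.33 , 218.505]), array([239.963, 218.469]), array([241.666, 218.739]), array([243.423, 219.307])]
4.2 [array([239.904, 218.018]), array([242.015, 217.803]), array([244.173, 217.904]), array([246.357, 218.315])]
4.4 [array([241.282, 217.681]), array([243.813, 217.333]), array([246.374, 217.308]), array([248.937, 217.603])]
4.6 [array([242.411, 217.512]), array([245.29 , 217.082]), array([248.185, 216.98 ]), array([251.068, 217.204])]
```

View pics/c6.png

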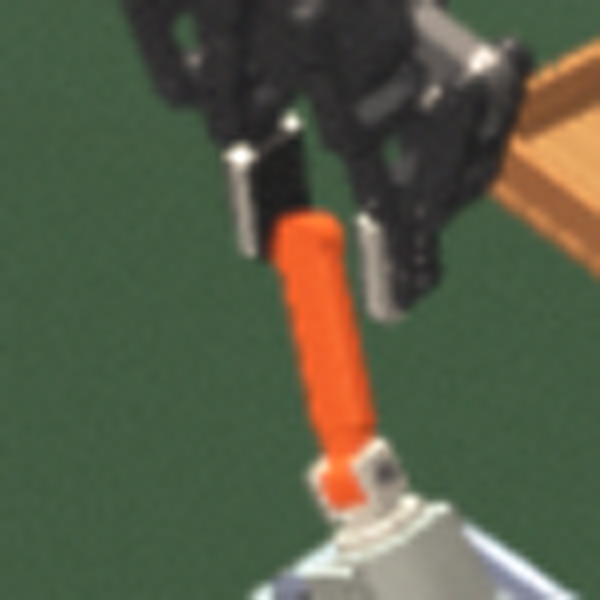

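The lever tip is at scene (243,217.7), which is q≈4.3 and θ≈0.4. It is not snug yet, so I push on.

>>> apply_moves(
  steps=[0.02, 0.15, 0.1, -2, 0.05, 0.3, 0.2, -4, 0.08, 0.45, 0.3, -6, 0.1, 0.55, 0.35, -6, 0.1, 0.55, 0.35, -6],
)

```text
clock: 16.07
position: [0.6283, -0.1378, 0.1185]
ee_rot: [0.003, 0.998, 0.056, -0.0]
contact_force: [1.1, -6.7, -1.3]
width: 0.0385
gripper_force: 3.1
```

>>> apply_moves(
  steps=[0.03, 0.15, 0.1, 0, 0.05, 0.3, 0.2, 0, 0.08, 0.4, 0.25, 0, 0.08, 0.4, 0.25, 0],
)

```text
clock: 16.4
position: [0.6279, -0.1352, 0.1204]
ee_rot: [0.004, 0.998, 0.056, -0.001]
contact_force: [-1.7, -10.0, -3.9]
width: 0.0382
gripper_force: 4.7
```

>>> apply_moves(
  steps=[0.03, 0.15, 0.1, 0, 0.05, 0.3, 0.2, 0, 0.06, 0.4, 0.2, 0, 0.06, 0.4, 0.2, 0, 0.06, 0.4, 0.2, 0],
)

```text
clock: 16.82
position: [0.6279, -0.1341, 0.1212]
ee_rot: [0.006, 0.998, 0.056, -0.002]
contact_force: [-2.6, -15.7, -7.6]
width: 0.0384
gripper_force: 8.0
```

Run:
```python
from h import *
np.set_printoptions(precision=3,suppress=True)
s=get_image("scene")[:,:,::-1]; cv2.imwrite("pics/s7.png",s); g=get_state(); print(g["position"],g["contact_force"],g["moment"])
for n in("s6","s7"):
    im=cv2.imread(f"pics/{n}.png"); m=cv2.inRange(cv2.cvtColor(im,cv2.COLOR_BGR2HSV),(3,170,120),(13,255,255)); m[:,:205]=0;m[:,280:]=0;m[:190]=0;m[265:]=0
    v,u=np.nonzero(m); p=np.c_[u,v]; k=v<v.min()+5; d=np.linalg.svd(p-p.mean(0))[2][0] if len(p)<2000 else 0; print(n,len(p),p.mean(0),p[k].mean(0),v.min(),np.degrees(np.arctan2(d[0],d[1])))
for q in(4.,4.2,4.4,4.6,4.8):
  for th in (.4,.5): a,b=proj("scene",pt(q,th,.075)),proj("scene",pt(q,th,.015)); print(q,th,a,b,np.degrees(np.arctan2(*(a-b))))
```

```text
[ 0.628 -0.134  0.121] [ -2.521 -16.452  -8.289] [-2.552  0.357 -0.08 ]
s6 250 [245.232 232.048] [242.972 218.444] 216 9.924506185257668
s7 211 [246.791 230.929] [245.771 218.2  ] 216 5.0706115440524
4.0 0.4 [239.713 217.627] [247.227 243.034] -163.52521995461095
4.0 0.5 [241.465 217.909] [247.572 243.059] -166.3515468013925
4.2 0.4 [241.82  216.939] [247.689 242.975] -167.29615079706477
4.2 0.5 [244.037 217.047] [248.13  242.967] -171.02787241180647
4.4 0.4 [243.666 216.451] [248.098 242.961] -170.5079710080932
4.4 0.5 [246.296 216.43 ] [248.623 242.931] -174.9824399422723
4.6 0.4 [245.181 216.187] [248.44  242.997] -173.0696310373788
4.6 0.5 [248.156 216.086] [249.034 242.955] -178.12903681784144
4.8 0.4 [246.307 216.164] [248.703 243.084] -174.9144946789929
4.8 0.5 [249.543 216.037] [249.347 243.042] 179.58504158964564
```

Snug: the force rises while the position holds. I unload, lift off and plan the fold.

>>> apply_moves(
  steps=[-0.05, -0.4, -0.2, 0, -0.05, -0.8, -0.2, 0, -0.05, -1.1, 0, 0, -0.05, -1.1, 2, 0, -0.05, -1.1, 4, 0, -0.05, -1.1, 6, 0, -0.05, -1.1, 6, 0],
)

```text
clock: 17.45
position: [0.6319, -0.138, 0.188]
ee_rot: [0.001, 0.998, 0.056, 0.004]
contact_force: [0.1, -0.3, -0.4]
width: 0.0384
gripper_force: 0.0
```

>>> apply_moves(
  steps=[2, 0, 0, 0, 4.5, 0, 0, 0, 4.5, 0, 0, 0, 4.5, 0, 0, 0, 4.5, 0, 0, 0],
  jaw=255,
)

```text
clock: 17.87
position: [0.6734, -0.1372, 0.1821]
ee_rot: [-0.0, 0.998, 0.055, -0.001]
contact_force: [-0.5, -0.3, 0.2]
width: 0.0005
gripper_force: 0.0
```

Run:
```python
from h import *
np.set_printoptions(precision=2,suppress=True)
s=get_image("scene")[:,:,::-1]; cv2.imwrite("pics/s8.png",s); get_image("top"); g=get_state(); print(g["position"]*100,g["width"],g["contact_force"])
cv2.imwrite("pics/c8.png",cv2.resize(s[190:265,205:280],None,fx=6,fy=6,interpolation=cv2.INTER_CUBIC))
for th in np.r_[.2:1.7:.1]:
    n=-np.sin(th)*A+np.cos(th)*ey; B=pt(4.6,th,.058)-.005*n; print("%.1f"%th,(B-.011*ey+[0,-.01,0])*100, proj("scene",pt(4.6,th,.073)))
```

```text
[ 67.32 -13.74  18.25] 0.00011442595313485471 [-0.07  0.47  0.7 ]
0.2 [ 65.82 -15.33  12.25] [239.58 218.27]
0.3 [ 65.25 -15.32  12.17] [242.41 217.51]
0.4 [ 64.68 -15.28  12.05] [245.29 217.08]
0.5 [ 64.13 -15.2   11.88] [248.19 216.98]
0.6 [ 63.6  -15.09  11.66] [251.07 217.2 ]
0.7 [ 63.1  -14.95  11.41] [253.91 217.75]
0.8 [ 62.62 -14.78  11.11] [256.68 218.6 ]
0.9 [ 62.19 -14.58  10.78] [259.37 219.75]
1.0 [ 61.79 -14.36  10.42] [261.93 221.19]
1.1 [ 61.44 -14.11  10.03] [264.35 222.9 ]
1.2 [ 61.13 -13.84   9.61] [266.61 224.85]
1.3 [ 60.88 -13.55   9.18] [268.69 227.04]
1.4 [ 60.68 -13.25   8.72] [270.58 229.43]
1.5 [ 60.54 -12.93   8.26] [272.24 232.01]
1.6 [ 60.45 -12.61   7.78] [273.68 234.75]
```

View pics/c8.png

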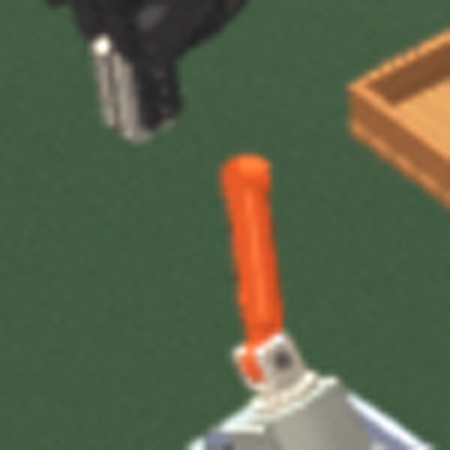

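The lever tip is at scene (245.4,218.3), θ≈0.4 and still standing, with the bolt at about 4.6. Next: descend on its far side.

>>> apply_moves(
  steps=[-0.1, -1.5, -1, 0, -0.1, -1.5, -3, 0, -0.1, -1.5, -5, 0, -0.1, -1.5, -6.2, 0, -0.1, -1.5, -6.2, 0, -0.1, -1.5, -6.2, 0],
)

```text
clock: 18.47
position: [0.6724, -0.1532, 0.1199]
ee_rot: [-0.0, 0.998, 0.055, -0.001]
contact_force: [0.2, 0.6, 0.4]
width: -0.0002
gripper_force: 0.0
```

>>> apply_moves(
  steps=[-1, 0, 0, 0, -2, 0, 0, 0, -2.6, 0, 0, 0, -3.1, 0.1, -0.1, 0, -3.6, 0.2, -0.35, 0, -4.1, 0.35, -0.6, 0, -4.6, 0.5, -0.9, 0, -5.0, 0.7, -1.2, 0],
)

```text
clock: 19.13
position: [0.6226, -0.1458, 0.109]
ee_rot: [0.0, 0.998, 0.055, 0.0]
contact_force: [0.4, -1.5, 2.8]
width: 0.0001
gripper_force: 1.3
```

>>> apply_moves(
  steps=[-0.4, 0.2, -0.35, 0, -0.75, 0.5, -0.75, 0, -1.05, 0.75, -1.15, 0, -1.3, 1.05, -1.6, 0, -1.5, 1.35, -2.05, 0, -1.5, 1.35, -2.05, 0],
)

```text
clock: 19.63
position: [0.6067, -0.1311, 0.0867]
ee_rot: [-0.001, 0.998, 0.055, -0.001]
contact_force: [0.1, -0.9, -0.4]
width: 0.0003
gripper_force: 0.4
```

Run:
```python
from h import *
s=get_image("scene")[:,:,::-1]; cv2.imwrite("pics/s9.png",s); g=get_state(); print(g["position"],g["contact_force"])
cv2.imwrite("pics/c9.png",cv2.resize(s[190:265,215:290],None,fx=6,fy=6,interpolation=cv2.INTER_CUBIC))
```

```text
[ 0.60730833 -0.13121496  0.08709112] [0.29627142 0.91202491 0.81007952]
```

View pics/c9.png

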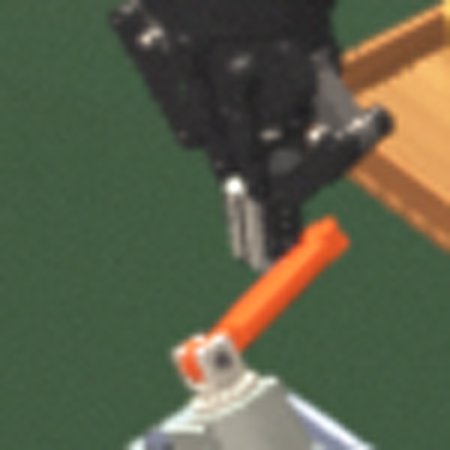

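The lever tip is at scene (270.5,229.2), so θ≈1.4. I press it home.

>>> apply_moves(
  steps=[-0.1, 0.2, -0.3, 0, -0.15, 0.4, -0.6, 0, -0.2, 0.6, -0.9, 0, -0.2, 0.7, -1.1, 0, -0.2, 0.7, -1.1, 0],
)

```text
clock: 20.1
position: [0.6059, -0.1249, 0.0771]
ee_rot: [-0.0, 0.998, 0.055, -0.0]
contact_force: [-1.4, -1.4, 2.5]
width: 0.0
gripper_force: 1.3
```

>>> apply_moves(
  steps=[0, 0.1, -0.15, 0, 0, 0.2, -0.3, 0, 0, 0.25, -0.4, 0, 0, 0.25, -0.4, 0, 0, 0.25, -0.4, 0],
)

```text
clock: 20.52
position: [0.6063, -0.1255, 0.0753]
ee_rot: [0.003, 0.998, 0.056, 0.0]
contact_force: [-5.1, -7.2, 11.8]
width: -0.0
gripper_force: 6.7
```

>>> apply_moves(
  steps=[0, -0.3, 0.6, 0, 0, -0.6, 2, 0, 0, -0.6, 5, 0, 0, -0.6, 8, 0, -3, 2, 11, 0, -6, 5, 13, 0, -9, 9, 13, 0, -12, 13, 13, 0],
)

```text
clock: 21.18
position: [0.5036, -0.0142, 0.2039]
ee_rot: [-0.0, 0.999, 0.054, 0.002]
contact_force: [0.3, 0.4, 0.7]
width: 0.0002
gripper_force: 0.0
```

>>> apply_moves(
  steps=[-2, 4, 0, 0, -4, 8, 0, 0, -6, 12, 0, 0, -6, 12, 0, 0, -6, 12, 0, 0, -6, 12, 0, 0],
)

```text
clock: 21.68
position: [0.4438, 0.1051, 0.2025]
ee_rot: [0.0, 0.998, 0.056, 0.001]
contact_force: [0.5, -0.5, -0.2]
width: 0.0
gripper_force: 0.0
```

Run:
```python
from h import *
np.set_printoptions(precision=2,suppress=True)
for n in("scene","top"):
    s=get_image(n)[:,:,::-1]; cv2.imwrite(f"pics/{n}10.png",s)
    m=cv2.inRange(cv2.cvtColor(s,cv2.COLOR_BGR2HSV),(3,170,120),(13,255,255)); P=proj(n,pt(4.6,1.571,.045))
    l,k,st,c=cv2.connectedComponentsWithStats(m); i=min((j for j in range(1,l) if st[j,4]>30),key=lambda j:np.hypot(*(c[j]-P)))
    p=np.argwhere(k==i)[:,::-1]; d=np.linalg.svd(p-p.mean(0))[2][0]; t=(p-c[i])@d
    print(n,"centroid",c[i],"ends",p[t<t.min()+3].mean(0),p[t>t.max()-3].mean(0))
    for q in(4.2,4.4,4.6):
        for th in(1.4,1.5,1.57): print(q,th,proj(n,pt(q,th,.074)),proj(n,pt(q,th,.044)))
    y=cv2.inRange(cv2.cvtColor(s,cv2.COLOR_BGR2HSV),(18,90,120),(32,255,255))
    if n=="top":
        y[:,:270]=0;y[:,345:]=0;y[:175]=0;y[210:]=0; v,u=np.nonzero(y); print("brass block px",u.min(),u.max(),v.min(),v.max())
print(get_state()["position"],get_state()["contact_force"],get_state()["clock"])
```

```text
scene centroid [263.93 239.7 ] ends [272.73 233.8 ] [254.94 245.75]
4.2 1.4 [262.55 231.  ] [257.28 238.29]
4.2 1.5 [264.13 233.59] [258.24 239.85]
4.2 1.57 [265.15 235.49] [258.87 241.  ]
4.4 1.4 [267.06 229.8 ] [260.   237.63]
4.4 1.5 [268.69 232.4 ] [261.   239.19]
4.4 1.57 [269.73 234.31] [261.63 240.35]
4.6 1.4 [270.86 229.16] [262.27 237.32]
4.6 1.5 [272.55 231.77] [263.3  238.89]
4.6 1.57 [273.59 233.7 ] [263.94 240.05]
top centroid [368.55 204.64] ends [369.25 188.75] [369.83 219.92]
4.2 1.4 [384.36 217.7 ] [377.8 205.3]
4.2 1.5 [382.22 218.67] [376.54 205.9 ]
4.2 1.57 [380.65 219.15] [375.62 206.22]
4.4 1.4 [379.54 219.39] [374.89 206.26]
4.4 1.5 [377.35 220.38] [373.6  206.88]
4.4 1.57 [375.78 220.87] [372.67 207.19]
4.6 1.4 [374.36 219.77] [371.78 206.44]
4.6 1.5 [372.12 220.76] [370.46 207.06]
4.6 1.57 [370.53 221.25] [369.53 207.38]
brass block px 283 319 183 204
[0.44 0.1  0.2 ] [0.01 0.27 0.56] 21.7833
```

```bash
python3 -c "
from rig import *
print(sign_off())"
```

```text
the job is handed in; nothing more can be done
None
```

The job is handed in but the verdict was not shown: the die is seated between its neighbours. From the last pictures I measured the bolt snug at about 4.6 rad and the lever folded closed at about 1.57 rad, but the jaw's pressing force was not measured.

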